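# Button the latch plate onto the tie-down stud

## Task

Take the flat latch plate with the large oblong eye by its upright tab and button it onto the round bench foot whose stud carries the wide disc head: dip the eye's end rim under one side of the head with the plate tilted, then level it so that the head holds it down, and leave it lying flat on the foot, with the stud standing through the eye. Leave the similar plate with the small round hole where it is; the foot with the bare, headless pin is not wanted.

Things in the scene. Friction and masses are not known exactly. Their poses are not given: they have to be found in the camera images.
- latch_tab (a point): Centre of the upright grip tab (10 mm thick along y, 40 long along x, 50 high) of the loose latch plate: bare aluminium, 6 mm thick, 160 g, flat on the bench. The point is 25 mm above the plate's upper face. Axes: x along the plate from eye to tab, y across, z up. Plate: 70 x 104 mm frame round the eye, then a 50 mm wide tail with the tab, ending 91 mm from the eye's centre.
- latch_eye (a point): Centre of the same plate's oblong through eye, 3 mm above its underside; axes as the tab's, whose centre is at x +66, z +28 mm from here. Eye 46 mm along x by 80 mm along y, corners cut off by about 9 mm; rims 12 mm wide; the end rim away from the tab spans x -23 to -35 mm.
- anchor: Fixed round grey foot, 150 mm across, flat top 20 mm high; origin on its axis at the bench, z up. A steel stud rises from its middle: shank 10 mm thick, then a flat disc head 54 mm across, underside 52 and top 58 mm above the bench. A level plate cannot pass the head; any direction of the plate round the stud will do. A like foot nearby has a bare headless pin: not wanted.
- spare_tab (a point): Centre of the tab of the other loose plate: same outline, tab and axes as the latch plate, but a 24 mm round hole in place of the oblong eye. Not to be moved.
Mind the look-alikes: they are no part of the job. What is shaped like the part that bears latch_tab but orange or yellow is not meant.

How it is judged (in metres and radians):
At the end, for the whole second after the job is handed in: The latch plate lies flat on the headed foot, stud through its eye under the head: eye centre within 37 mm of the stud axis sideways and under 31 mm above the bench (23 when flat), tab up and level within 10 degrees, at rest, released; the plate with the round hole not moved over 30 mm (horizontal distance between latch_eye and anchor below 0.037 m and z of latch_eye in the frame of anchor below 0.031 m and angle between latch_eye's own z axis and vertical below 0.17 rad and linear speed of latch below 0.03 m/s); the robot touches nothing.
It fails at once if the plate with the round hole is moved by more than 30 mm (distance of spare_tab from where it was at the start of the episode above 0.03 m).
It also fails if it takes over 42 s, if anything falls off the work surface, if the arm or the gripper's body presses on something with over 40 N, if the wrist force passes 120 N, or if a joint passes its speed limit or range.

## Robot

A 6-joint arm with a two-finger parallel gripper is mounted at the origin on the work surface. World frame = base frame: x ahead of the robot, y to its left, z up, the work surface at z = 0. Lengths are in mm, angles in degrees, forces in N, time in s.
With the tool pointing down it reaches from about 300 to 850 mm from the base axis. Payload 4.2 kg.
Tool frame: the origin (TCP) lies on the centre line of the jaws, within the pads' length; the fingertips stand env.nose_length ahead of it and the grasp point (between the pads) lies 2 mm behind it (env.nose_length is the distance from the TCP to the fingertips, in mm); z points along the fingers, y is the direction in which the jaws open and shut (so a half turn about z gives the same grasp; the last joint's range is limited). The gripper opens to 91 mm and grips with 3 to 60 N. Pads are 32 mm wide; open, the fingers measure 118 mm over their backs; the gripper's body (76 mm by 178 mm) begins 60 mm behind the grasp point.
Start: joints at [64.973, 18.312, 89.639, -0, 72.044, -1.146], TCP at [232.784, 525.788, 230.976] pointing down, gripper open.
Joint ranges: [-177.97, 177.97], [-48.28, 115.42], [12.27, 149.76], [-77.06, 257.06], [2.81, 150.46], [-146.56, 146.56]. Speed limits (degrees/s): [147.25, 147.25, 180, 180, 180, 180].

## Interface

Orientations are given as [roll, pitch, yaw] about the fixed x, y, z axes, in that order (R = Rz(yaw) Ry(pitch) Rx(roll)).
In Python, from workcell import env gives the robot as it stands. The module is installed in compiled form; this text tells all that it offers.
- The arm moves only by the tool jog_arm, never from a script. Its argument "deltas" is a list that holds one entry, the list of rows, each a list of 5 numbers: the shift along the tool's x, y, z in m, then the turn about the tool's z in degrees, then the finger opening in m, from 0 to 0.0912. A call has 1 to 20 rows; each row is the pose to reach, as a shift and turn from the pose commanded when the call began, along the tool's axes at that moment; what a row does not reach only later rows make up. A row lasts 1/12 s, in which the tool goes at most 41.7 mm and 7.16 degrees, less where a joint would pass 70% of its speed; a pose out of reach is approached as far as the arm can. A call with a gripper value outside its range is refused whole. The fingers move at their own pace and stop on an object; "grip_force" is the grip in N (left out, the last holds). Time passes only in rows, so rows that repeat a pose let the fingers close. It gives the time, the measured TCP pose, the force and the opening at its end, in the units of the state.
- env.state(): the state, without advancing time (a new reading comes with each control period).
- env.grab_frame(name): name is "scene" or "top" or "wrist"; returns the picture (420x560x3 uint8, red, green, blue); there is no depth.
- env.camera_params(name): a dict with "fx", "fy", "cx", "cy" (pixels), "xyz" and "orientation" of the camera in the world. Camera axes: x right, y down, z forward; pixel columns grow to the right and rows downward; lengths in mm; the calibration is good to about 2 mm. A picture is of the moment at which its call begins: read the wrist's pose just before it. camera_params takes no time and is no camera call; for the wrist camera it gives the pose at the moment of the call.
- env.job_done(): hands the job in, once; it reports no verdict.
Trained networks look in the newest picture that a camera, given by its name, has taken for a name from the list of things; names that differ only in an ending like _2 or _b are one class to them, and where a whole thing is asked for, a point or a joint stands for the part that bears it (a point fixed in the world has none). Each returns a list of dicts, best first, with "conf" (0 to 1); they miss things now and then, are a little off and sometimes report something else, mostly with a low value. They report only what shows in the picture. A call takes as long as a camera call. They do not tell look-alikes from the thing itself.
- env.look_for(camera, label): "xyz" ([x, y, z] in mm, in world coordinates, good to about 4 mm: the middle of the surface that is visible of it).
The state is a dict: "time_s": time; "qpos": joint angles; "qvel": joint speeds; "effort": joint torques, N m; "ee_pos": TCP position; "ee_rot": TCP orientation; "force": force on the tool from outside, world axes, zero at the start; "torque": the same for the moment, N m; "gripper_width": finger opening in mm.
Only numpy, scipy, OpenCV 4.12 (cv2) and the standard library are available. Lean on these libraries where they do the work, as an engineer would, in place of code of your own. Each camera call takes 0.05 s, during which the arm holds its last target.

## Working session

There is one attempt and no reset: what is moved stays moved. The work goes in short steps, Python scripts to look and compute and a tool call to move; the robot and the scene stay as the last step left them, time stands still between calls to the robot, and variables do not carry over. Pictures are saved under pics/ and viewed, and the job is handed in when it is done.

Besides the shell and the picture viewer there is one more tool, called after "Call:" as a command line: name --argument value ..., lists and objects as JSON in quotes. jog_arm: Moves the arm, as the interface text tells. Its arguments: {"type":"object","properties":{"deltas":{"type":"array"},"grip_force":{"type":"number"}},"required":["deltas"]}

```bash
mkdir -p pics
python3 - <<'E'
from workcell import env
import cv2
print(env.state()); print(env.nose_length)
for n in ("scene","top"):
    im=env.grab_frame(n); cv2.imwrite(f"pics/{n}0.png",im[:,:,::-1]); print(n,env.camera_params(n))
    for l in ("latch_tab","latch_eye","anchor","spare_tab"):
        print(l,env.look_for(n,l))
E
```

```text
{'time_s': 0.0, 'qpos': array([ 6.49724252e+01,  1.83526594e+01,  8.97064853e+01,  4.54881702e-04,
        7.20427857e+01, -1.14643967e+00]), 'qvel': array([ 0.04865601, -0.01805039,  0.06558327, -0.074134  ,  0.02065551,
       -0.10468103]), 'effort': array([ 1.05893843e-03, -4.12481439e+01, -2.31975317e+01,  7.28901615e-02,
        4.59188386e-02, -1.13041083e-04]), 'ee_pos': array([232.58663206, 525.34651716, 230.10950155]), 'ee_rot': array([-1.79898099e+02, -2.47178784e-03,  1.56118722e+02]), 'force': array([-0.74818081, -0.04120537,  0.06214229]), 'torque': array([-0.04021648,  0.01779215, -0.00092935]), 'gripper_width': 91.0525568520278}
17.0
scene {'fx': 388.9143377448309, 'fy': 388.9143377448309, 'cx': 279.78438800784517, 'cy': 210.61157669561263, 'xyz': array([1025.74885357,    4.3306492 ,  928.27176245]), 'orientation': array([-148.74116522,    0.73797854,   84.54431022])}
latch_tab [{'xyz': [475.9, 84.7, 4.6], 'conf': 0.95}, {'xyz': [268.4, 436.0, 7.5], 'conf': 0.94}, {'xyz': [711.4, 184.3, 9.1], 'conf': 0.71}]
latch_eye [{'xyz': [474.6, 86.9, 8.3], 'conf': 0.78}, {'xyz': [265.6, 439.8, 11.6], 'conf': 0.69}, {'xyz': [710.8, 186.9, 6.0], 'conf': 0.59}]
anchor [{'xyz': [493.4, -316.5, 16.6], 'conf': 0.57}]
spare_tab [{'xyz': [479.0, 304.4, 6.5], 'conf': 0.73}]
top {'fx': 455.9710165837569, 'fy': 455.9710165837569, 'cx': 279.9411223109716, 'cy': 201.99426379255237, 'xyz': array([ 264.26209434,   26.43085662, 1177.59986651]), 'orientation': array([-168.30434895,   -0.20093108,  -92.24397615])}
latch_tab [{'xyz': [701.9, 189.4, 1.9], 'conf': 0.93}, {'xyz': [471.3, 90.0, 5.8], 'conf': 0.82}, {'xyz': [262.9, 444.2, 5.8], 'conf': 0.7}]
latch_eye [{'xyz': [474.7, 87.9, 8.6], 'conf': 0.86}, {'xyz': [697.2, 189.8, 1.3], 'conf': 0.78}, {'xyz': [263.8, 443.9, 6.0], 'conf': 0.76}]
anchor [{'xyz': [474.8, -309.6, 23.5], 'conf': 0.69}]
spare_tab [{'xyz': [468.3, 310.4, 5.7], 'conf': 0.63}]
```

View pics/scene0.png

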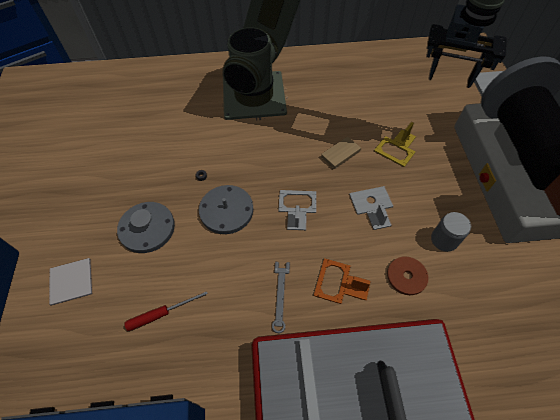

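View pics/top0.png

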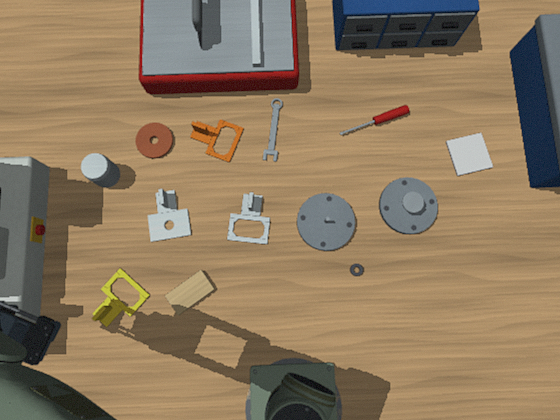

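Candidates, top view:
- Aluminium plate at (249,225): oblong eye, so it is the latch.
- Aluminium plate at (168,220): round hole, so it is the spare.
- Orange (220,138) and yellow (120,295): look-alikes.
- Foot at (409,205): wide disc head, so it is the anchor.
- Foot at (326,221): thin pin, not wanted.

I'll confirm with an enlarged crop.

Run:
```python
import cv2
im=cv2.imread("pics/top0.png")
a=cv2.resize(im[180:255,140:290],None,fx=5,fy=5,interpolation=cv2.INTER_CUBIC)
b=cv2.resize(im[170:260,290:445],None,fx=5,fy=5,interpolation=cv2.INTER_CUBIC)
cv2.imwrite("pics/cropA.png",a);cv2.imwrite("pics/cropB.png",b)
im=cv2.imread("pics/scene0.png")
cv2.imwrite("pics/cropC.png",cv2.resize(im[170:260,105:325],None,fx=3.6,fy=3.6,interpolation=cv2.INTER_CUBIC))
```

```text
(no output)
```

View pics/cropA.png

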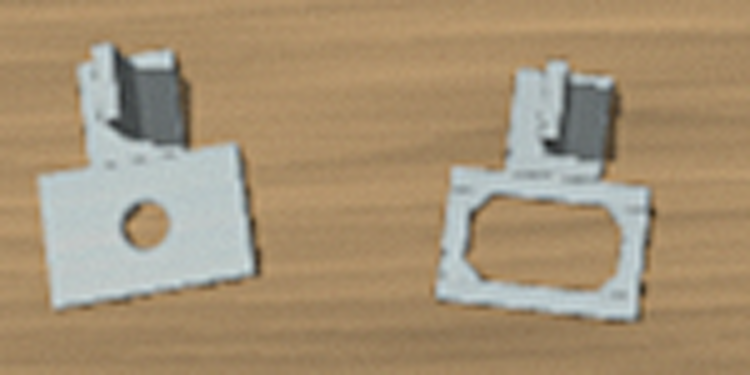

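View pics/cropB.png

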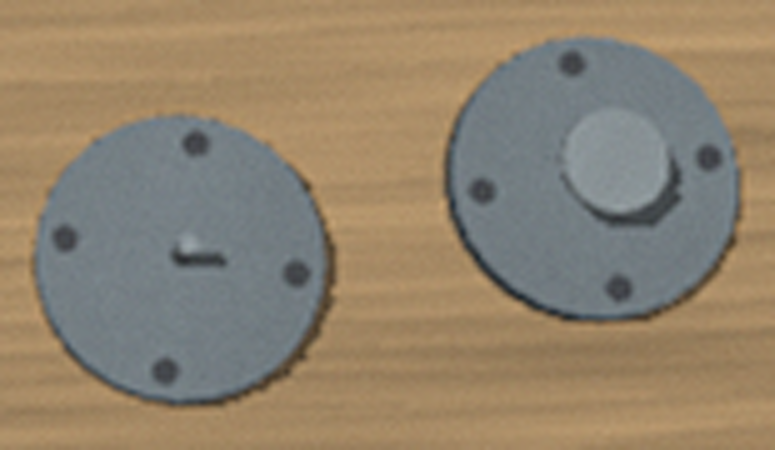

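View pics/cropC.png

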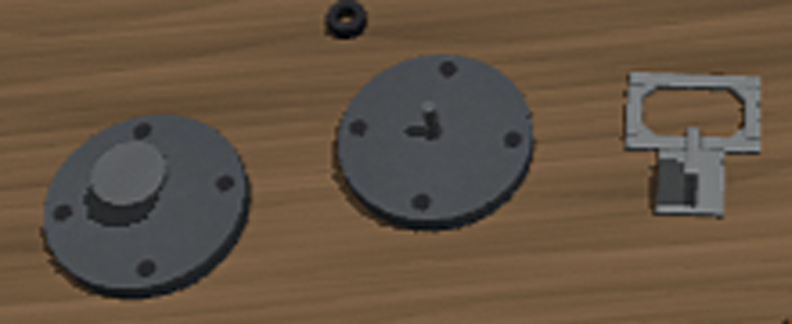

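```bash
cat > h.py <<'E'
import numpy as np
from scipy.spatial.transform import Rotation as R
def ray(c,u,v,z):
    d=R.from_euler('xyz',c['orientation'],degrees=True).apply([(u-c['cx'])/c['fx'],(v-c['cy'])/c['fy'],1])
    p=np.array(c['xyz']); return p+d*(z-p[2])/d[2]
def proj(c,P):
    q=R.from_euler('xyz',c['orientation'],degrees=True).inv().apply(np.atleast_2d(P)-np.array(c['xyz']))
    return np.c_[c['fx']*q[:,0]/q[:,2]+c['cx'],c['fy']*q[:,1]/q[:,2]+c['cy']]
def uncrop(X,Y,f,ox,oy): return (X+.5)/f-.5+ox,(Y+.5)/f-.5+oy
E
python3 - <<'E'
from workcell import env
from h import *
t=env.camera_params("top"); s=env.camera_params("scene")
P=[ray(t,*uncrop(X,Y,5,140,180),6) for X,Y in [(453,168),(650,188),(638,320),(437,298)]]
P=np.array(P); print(P.round(1)); print("eye",P.mean(0))
print("angles",[np.degrees(np.arctan2(*(a-b)[1::-1])) for a,b in((P[0],P[1]),(P[3],P[2]),(P[0],P[3]),(P[1],P[2]))])
print("tab top mid",ray(t,*uncrop(557,65,5,140,180),56), ray(t,*uncrop(549,140,5,140,180),56))
Q=np.array([ray(s,*uncrop(X,Y,3.6,105,170),6) for X,Y in [(629,74),(761,77),(759,153),(624,149)]]);print(Q.round(1),Q.mean(0))
print("angles",[np.degrees(np.arctan2(*(a-b)[1::-1])) for a,b in((Q[1],Q[0]),(Q[2],Q[3]),(Q[3],Q[0]),(Q[2],Q[1]))])
print("head",ray(t,*uncrop(617,161,5,290,170),58),ray(s,*uncrop(128,173,3.6,105,170),58))
print("foot",ray(t,*uncrop((447+741)/2,(37+318)/2,5,290,170),20))
E
```

```text
[[481.6 143.7   6. ]
 [467.1  41.3   6. ]
 [398.4  49.9   6. ]
 [413.8 153.1   6. ]]
eye [440.20344089  97.01651397   6.        ]
angles [np.float64(81.91392864700897), np.float64(81.5214855309146), np.float64(-7.8965326365916315), np.float64(-7.104037600674351)]
tab top mid [523.09758788  85.40257741  56.        ] [484.72583505  90.42025531  56.        ]
[[399.   51.    6. ]
 [412.7 155.    6. ]
 [482.3 143.4   6. ]
 [468.1  40.6   6. ]] [440.54431529  97.50931145   6.        ]
angles [np.float64(82.46922277028654), np.float64(82.11469792390109), np.float64(-8.583197526107625), np.float64(-9.466281022922855)]
head [ 483.36267807 -320.36520643   58.        ] [ 482.84648565 -320.14555348   58.        ]
foot [ 482.55002085 -319.35197278   20.        ]
```

```bash
cat >> h.py <<'E'
def delta(cmd,target):
    """cmd,target: x,y,z,yaw (tool down). returns tool-frame shift (m) and turn about tool z"""
    c=np.array(cmd,float);t=np.array(target,float)
    y=np.radians(c[3]); d=t[:3]-c[:3]
    X=np.array([np.cos(y),np.sin(y),0]);Y=np.array([np.sin(y),-np.cos(y),0])
    return np.round([X@d/1e3,Y@d/1e3,-d[2]/1e3,-((t[3]-c[3]+180)%360-180)],4)
def apply(cmd,r):
    c=np.array(cmd,float);y=np.radians(c[3])
    X=np.array([np.cos(y),np.sin(y),0]);Y=np.array([np.sin(y),-np.cos(y),0])
    p=c[:3]+1e3*(X*r[0]+Y*r[1]+np.array([0,0,-1])*r[2])
    return np.r_[p,c[3]-r[3]]
E
python3 - <<'E'
from h import *
print(delta([232.784,525.788,230.976,156.12],[505.6,87.9,130,171.9]))
E
```

```text
[ -0.4267  -0.29     0.101  -15.78  ]
```

Call:
jog_arm --deltas '[[[-0.04,-0.027,0,-2,0.06],[-0.08,-0.054,0,-4,0.06],[-0.12,-0.081,0,-6,0.06],[-0.16,-0.108,0,-8,0.06],[-0.2,-0.135,0,-10,0.06],[-0.24,-0.162,0,-12,0.06],[-0.28,-0.189,0,-14,0.06],[-0.32,-0.216,0,-15.8,0.06],[-0.36,-0.243,0.02,-15.8,0.06],[-0.395,-0.268,0.05,-15.8,0.06],[-0.4267,-0.29,0.08,-15.8,0.06],[-0.4267,-0.29,0.101,-15.8,0.06],[-0.4267,-0.29,0.101,-15.8,0.06],[-0.4267,-0.29,0.101,-15.8,0.06],[-0.4267,-0.29,0.101,-15.8,0.06],[-0.4267,-0.29,0.101,-15.8,0.06],[-0.4267,-0.29,0.101,-15.8,0.06]]]'

```text
time_s: 1.92
ee_pos: [505.8, 89.0, 131.1]
ee_rot: [179.9, 0.1, 172.0]
force: [0.1, 0.5, 0.6]
gripper_width: 60.3
```

Run:
```python
from workcell import env
from h import *
import cv2
s=env.state();print(s['time_s'],s['ee_pos'],s['ee_rot'],s['qpos'],s['force'])
c=env.camera_params("wrist");print(c)
cv2.imwrite("pics/w1.png",env.grab_frame("wrist")[:,:,::-1])
print(apply([232.784,525.788,230.976,156.12],[-.4267,-.29,.101,-15.8]))
```

```text
1.9167 [505.84201843  88.96728829 131.14727014] [1.79937141e+02 1.06645811e-01 1.71975428e+02] [ 8.67378967e+00  1.78155652e+01  1.06156328e+02  3.57013281e-02
  5.59079017e+01 -7.33216769e+01] [0.08964005 0.45684376 0.56564033]
{'fx': 363.4719931412203, 'fy': 363.4719931412203, 'cx': 276.51501343009375, 'cy': 206.42823198728675, 'xyz': array([424.37765015, 101.77490875, 284.65521905]), 'orientation': array([ 1.62950926e+02, -9.30331106e-02,  8.20234298e+01])}
[505.5579794  87.8756273 129.976     171.92     ]
```

View pics/w1.png

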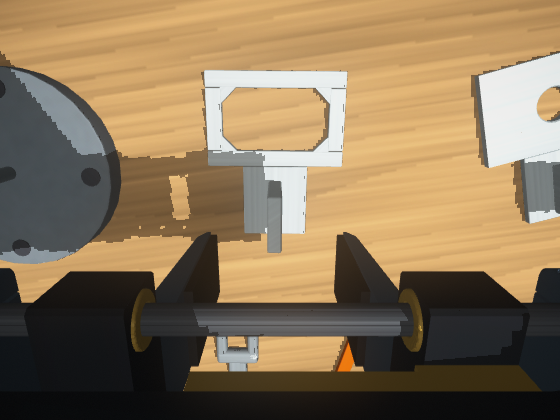

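The wrist view shows the tab at (275,215), centred between the fingers (215 and 340) and parallel to them. I'll descend and take it with a light grip, so that the eye end can droop.

Call:
jog_arm --deltas '[[[0,0,0.03,0,0.04],[0,0,0.06,0,0.04],[0,0,0.08,0,0.04],[0,0,0.094,0,0.04],[0,0,0.094,0,0.04],[0,0,0.094,0,0.0],[0,0,0.094,0,0.0],[0,0,0.094,0,0.0],[0,0,0.094,0,0.0],[0,0,0.094,0,0.0],[0,0,0.094,0,0.0],[0,0,0.094,0,0.0]]]' --grip_force 6

```text
time_s: 2.97
ee_pos: [506.2, 88.0, 36.9]
ee_rot: [180.0, 0.1, 171.9]
force: [-0.3, 0.7, 6.9]
gripper_width: 10.1
```

Call:
jog_arm --deltas '[[[0,0,-0.01,0,0.0],[0,0,-0.025,0,0.0],[0,0,-0.04,0,0.0],[0,0,-0.06,0,0.0],[0,0,-0.08,0,0.0],[0,0,-0.1,0,0.0],[0,0,-0.12,0,0.0],[0,0,-0.14,0,0.0],[0,0,-0.14,0,0.0],[0,0,-0.14,0,0.0]]]'

```text
time_s: 3.8
ee_pos: [505.8, 87.9, 176.8]
ee_rot: [180.0, 0.1, 171.9]
force: [0.3, -0.7, -1.0]
gripper_width: 10.1
```

Run:
```python
from workcell import env
from h import *
import cv2
s=env.state();print(s['time_s'],s['ee_pos'],s['ee_rot'],s['force'],s['torque'])
a=env.grab_frame("wrist"); b=env.grab_frame("scene")
cv2.imwrite("pics/w2.png",a[:,:,::-1])
cv2.imwrite("pics/s2.png",cv2.resize(b[60:260,180:440,::-1],None,fx=3,fy=3,interpolation=cv2.INTER_CUBIC))
```

```text
3.8 [505.82749961  87.8542762  176.7693377 ] [1.79960306e+02 1.20703500e-01 1.71913056e+02] [ 0.25834985 -0.69335997 -1.03232224] [ 0.05287552 -0.06659807 -0.03133484]
```

View pics/w2.png

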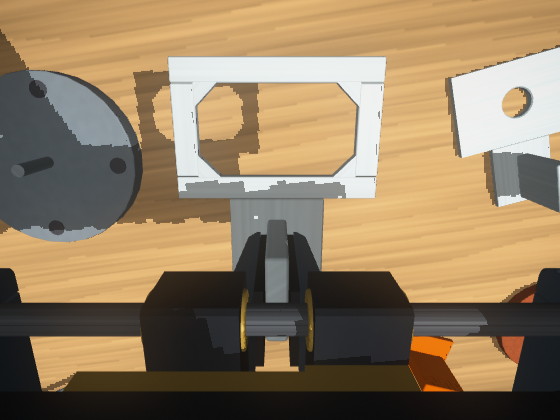

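View pics/s2.png

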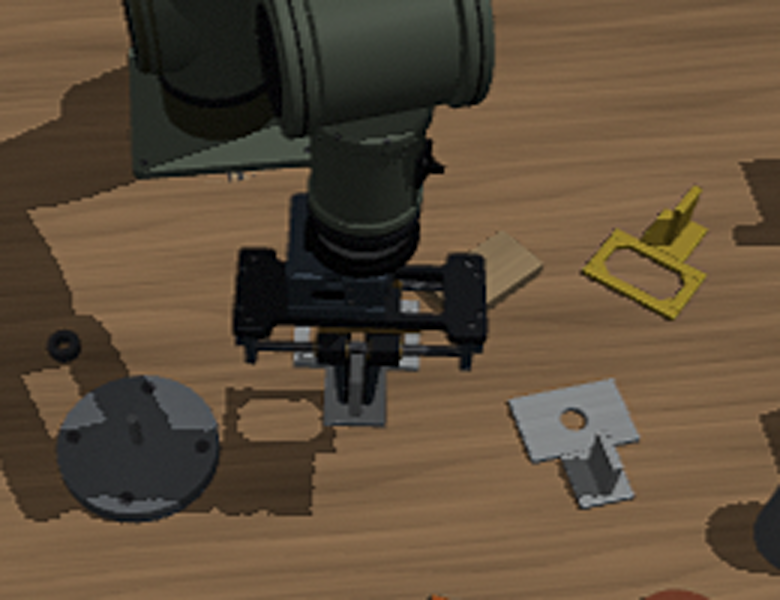

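```bash
cat >> h.py <<'E'
import cv2
# plate points (top face, eye-frame, mm, z=+3 top)
OBJ=dict(fl=(-35,-52,3),fr=(-35,52,3),nl=(35,-52,3),nr=(35,52,3))
def pnp(c,obj,img):
    K=np.array([[c['fx'],0,c['cx']],[0,c['fy'],c['cy']],[0,0,1]])
    ok,rv,tv=cv2.solvePnP(np.array(obj,float),np.array(img,float),K,None,flags=cv2.SOLVEPNP_ITERATIVE)
    Rc=R.from_euler('xyz',c['orientation'],degrees=True)
    Rw=Rc*R.from_rotvec(rv[:,0]); t=Rc.apply(tv[:,0])+c['xyz']
    pr=cv2.projectPoints(np.array(obj,float),rv,tv,K,None)[0][:,0]
    return Rw,t,np.abs(pr-np.array(img)).max()
E
python3 - <<'E'
from workcell import env
from h import *
c=env.camera_params("wrist")
# facing: image left = which plate y? camera x axis
print(R.from_euler('xyz',c['orientation'],degrees=True).as_matrix()[:,0])
for sgn in (1,):
    obj=[(-35,52*sgn,3),(-35,-52*sgn,3),(35,52*sgn,3),(35,-52*sgn,3),(-23,31*sgn,3),(-23,-31*sgn,3),(23,31*sgn,3),(23,-31*sgn,3)]
    img=[(168,58),(386,57),(180,197),(376,197),(217,83),(337,83),(219,176),(334,176)]
    img=img
    for s in (1,-1):
        o=[(a,s*b,z) for a,b,z in obj]
        Rw,t,e=pnp(c,o,img); x=Rw.as_matrix()[:,0];z=Rw.as_matrix()[:,2]
        print(s,t,"x",x,"z",z,"err",e,"tilt",np.degrees(np.arcsin(x[2])))
        print("grasp pt in plate", Rw.inv().apply(env.state()['ee_pos']+[0,0,2]-t))
E
```

```text
[ 1.39839322e-01  9.90174207e-01 -5.48029882e-05]
1 [440.35504861  98.47259002 143.12048868] x [ 0.99049099 -0.13665064  0.0159439 ] z [ 0.01832778  0.01620465 -0.99970071] err 3.092227254806744 tilt 0.913556779326852
grasp pt in plate [ 65.60176922   1.30917965 -32.71724153]
-1 [440.4650153   98.56981794 137.12228445] x [ 0.99049099 -0.13665064  0.0159439 ] z [-0.01832778 -0.01620465  0.99970071] err 3.092227239911466 tilt 0.9135568265787419
grasp pt in plate [65.60176925 -1.30917968 38.71724148]
```

Tilt is about 1°, so 6 N does not let it droop. I'll carry it firmly to a spot above the headed foot and droop it there, side-on to the scene camera.

Run:
```python
from h import *
c=[505.56,87.88,175.98,171.92]
d=delta(c,[493.3,-337.1,200,121]);print(d)
for f in (.04,.12,.2,.29,.38,.47,.56,.65,.74,.82,.89,.95,1): print([round(float(v),3) for v in d*f])
```

```text
[-4.760e-02 -4.225e-01 -2.400e-02  5.092e+01]
[-0.002, -0.017, -0.001, 2.037]
[-0.006, -0.051, -0.003, 6.11]
[-0.01, -0.085, -0.005, 10.184]
[-0.014, -0.123, -0.007, 14.767]
[-0.018, -0.161, -0.009, 19.35]
[-0.022, -0.199, -0.011, 23.932]
[-0.027, -0.237, -0.013, 28.515]
[-0.031, -0.275, -0.016, 33.098]
[-0.035, -0.313, -0.018, 37.681]
[-0.039, -0.346, -0.02, 41.754]
[-0.042, -0.376, -0.021, 45.319]
[-0.045, -0.401, -0.023, 48.374]
[-0.048, -0.422, -0.024, 50.92]
```

Call:
jog_arm --deltas '[[[0,0,0,0,0],[-0.002,-0.017,-0.001,2,0],[-0.006,-0.051,-0.003,6,0],[-0.01,-0.085,-0.005,10,0],[-0.014,-0.123,-0.007,15,0],[-0.018,-0.161,-0.009,19.5,0],[-0.022,-0.199,-0.011,24,0],[-0.027,-0.237,-0.013,28.5,0],[-0.031,-0.275,-0.016,33,0],[-0.035,-0.313,-0.018,37.5,0],[-0.039,-0.346,-0.02,42,0],[-0.042,-0.376,-0.021,45.5,0],[-0.045,-0.401,-0.023,48.5,0],[-0.048,-0.4225,-0.024,51,0],[-0.048,-0.4225,-0.024,51,0],[-0.048,-0.4225,-0.024,51,0],[-0.048,-0.4225,-0.024,51,0]]]' --grip_force 20

```text
time_s: 5.32
ee_pos: [493.2, -336.4, 198.6]
ee_rot: [-180.0, -0.2, 120.9]
force: [-0.2, 0.1, -2.1]
gripper_width: 9.7
```

Call:
jog_arm --deltas '[[[0,0,0,0,0],[0,0,0,0,0],[0,0,0,0,0],[0,0,0,0,0]]]' --grip_force 3

```text
time_s: 5.65
ee_pos: [493.8, -336.5, 200.0]
ee_rot: [180.0, 0.0, 121.0]
force: [-0.8, -0.3, -1.7]
gripper_width: 9.9
```

Run:
```python
from workcell import env
from h import *
import cv2
s=env.state();print(s['time_s'],s['ee_pos'],s['ee_rot'],s['qpos'],s['force'],s['gripper_width'])
print(apply([505.56,87.88,175.98,171.92],[-.048,-.4225,-.024,51]))
a=env.grab_frame("wrist"); b=env.grab_frame("scene")
cv2.imwrite("pics/w3.png",a[:,:,::-1])
cv2.imwrite("pics/s3.png",cv2.resize(b[60:280,40:300,::-1],None,fx=2.7,fy=2.7,interpolation=cv2.INTER_CUBIC))
```

```text
5.65 [ 493.83620288 -336.50344989  200.04148026] [1.79992665e+02 5.89630544e-04 1.20980741e+02] [-3.53769233e+01  2.14954180e+01  8.93945382e+01  6.93962270e-03
  6.91065621e+01 -6.63601385e+01] [-0.79626244 -0.27177141 -1.7212564 ] 9.909522930454806
[ 493.69873564 -337.17242078  199.98        120.92      ]
```

View pics/w3.png

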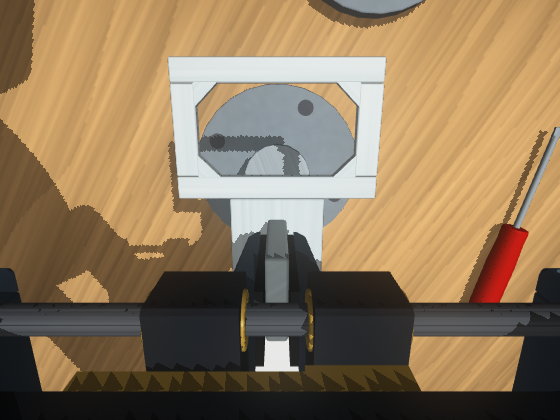

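View pics/s3.png

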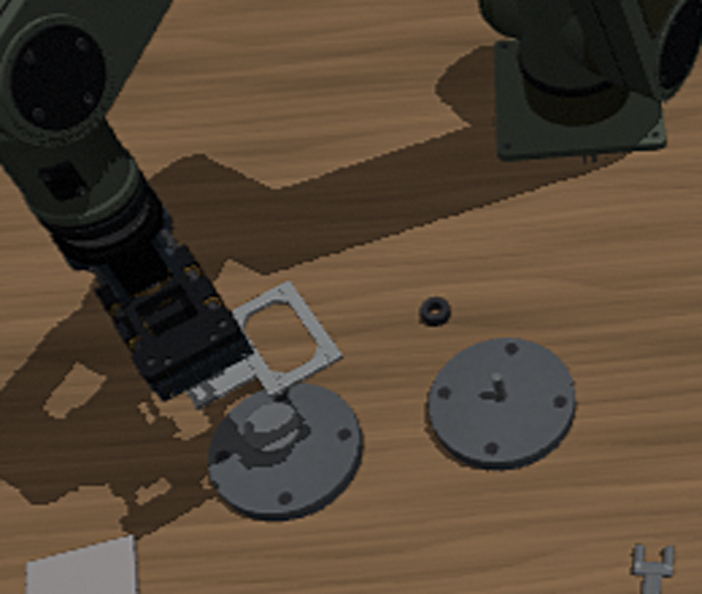

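3 N still holds it level, so gravity will not tilt it. Instead I'll slide the level end rim a little way under the head from the near (tab) side and raise the tab, so that the head edge tilts the plate in the grip. Then I'll back out, go over, and button it from the other side.

Call:
jog_arm --deltas '[[[-0.015,0,0,0,0],[-0.045,0,0,0,0],[-0.08,0,0,0,0],[-0.115,0,0.01,0,0],[-0.13,0,0.03,0,0],[-0.13,0,0.06,0,0],[-0.13,0,0.09,0,0],[-0.13,0,0.112,0,0],[-0.13,0,0.123,0,0],[-0.13,0,0.123,0,0],[-0.13,0,0.123,0,0]]]' --grip_force 8

```text
time_s: 6.67
ee_pos: [560.8, -448.8, 77.3]
ee_rot: [180.0, 0.0, 120.9]
force: [0.1, -0.1, 0.2]
gripper_width: 9.9
```

Run:
```python
from workcell import env
from h import *
import cv2
s=env.state();print(s['time_s'],s['ee_pos'],s['force'],s['gripper_width'])
print(apply([493.699,-337.172,199.98,120.92],[-.13,0,.123,0]))
a=env.grab_frame("wrist"); b=env.grab_frame("scene")
cv2.imwrite("pics/w4.png",a[:,:,::-1])
cv2.imwrite("pics/s4.png",cv2.resize(b[130:280,60:260,::-1],None,fx=3.8,fy=3.8,interpolation=cv2.INTER_CUBIC))
```

```text
6.6667 [ 560.82896193 -448.82420481   77.30252468] [ 0.11125526 -0.10065326  0.21648203] 9.91237936024811
[ 560.49829645 -448.69712719   76.98        120.92      ]
```

View pics/w4.png

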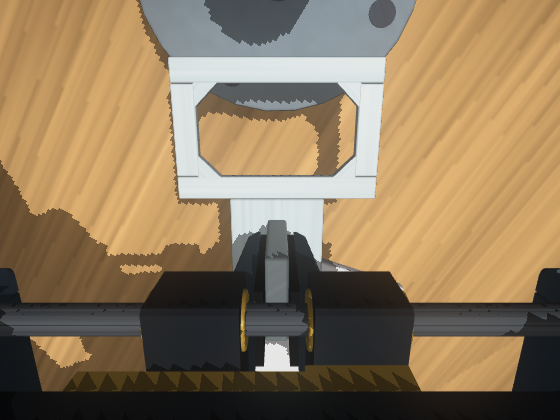

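View pics/s4.png

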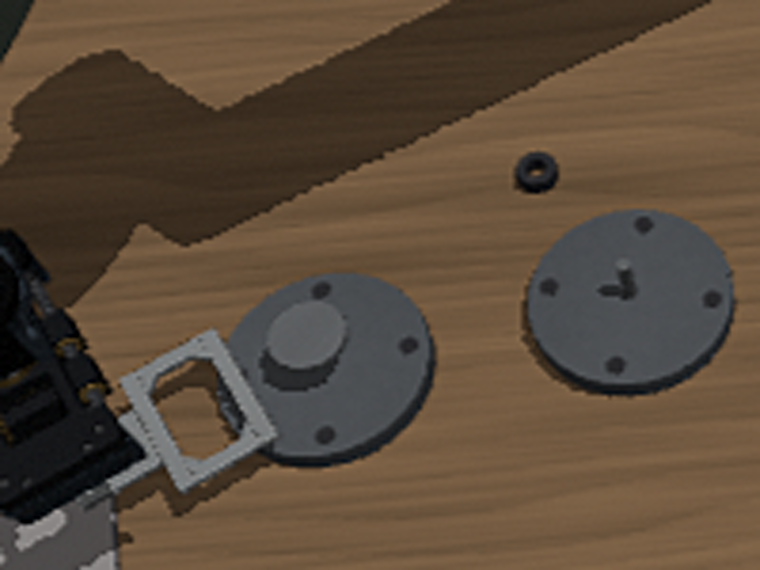

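Run:
```python
from workcell import env
from h import *
c=env.camera_params("scene")
img=[uncrop(X,Y,3.8,60,130) for X,Y in [(212,332),(275,437),(184,490),(121,381)]]
# predicted with P nominal, grip height g above mid-plane
u=np.array([.514,-.858,0]);v=np.array([.858,.514,0]);z=np.array([0,0,1])
P=np.array([560.8,-448.8,79.3])
for g in (34,36,38,40):
    e=P-u*66-z*g
    pts=[e-35*u-52*v+3*z,e-35*u+52*v+3*z,e+35*u+52*v+3*z,e+35*u-52*v+3*z]
    print(g,(proj(c,pts)-img).round(1).tolist())
print([ray(c,*i,46).round(0).tolist() for i in img])
```

```text
34 [[0.3, -1.2], [0.8, -0.5], [-1.2, 0.8], [-0.9, -0.1]]
36 [[0.6, -0.8], [1.1, -0.1], [-0.9, 1.2], [-0.6, 0.2]]
38 [[0.9, -0.4], [1.3, 0.2], [-0.6, 1.5], [-0.2, 0.6]]
40 [[1.2, -0.1], [1.6, 0.6], [-0.3, 1.8], [0.1, 1.0]]
[[466.0, -390.0, 46.0], [553.0, -338.0, 46.0], [586.0, -394.0, 46.0], [499.0, -448.0, 46.0]]
```

Call:
jog_arm --deltas '[[[0.01,0,0,0,0],[0.025,0,0,0,0],[0.035,0,0,0,0],[0.038,0,0,0,0],[0.038,0,-0.003,0,0],[0.038,0,-0.006,0,0],[0.0405,0,-0.012,0,0],[0.0434,0,-0.0173,0,0],[0.0468,0,-0.0228,0,0],[0.0504,0,-0.028,0,0],[0.0545,0,-0.033,0,0],[0.0588,0,-0.0376,0,0]]]' --grip_force 4

```text
time_s: 7.77
ee_pos: [530.1, -398.0, 115.2]
ee_rot: [180.0, 0.0, 120.9]
force: [-0.6, -0.2, -1.9]
gripper_width: 9.7
```

Run:
```python
from workcell import env
from h import *
import cv2
s=env.state();print(s['time_s'],s['ee_pos'],s['force'],s['gripper_width'])
a=env.grab_frame("wrist"); b=env.grab_frame("scene")
o=np.zeros((420,1160,3),np.uint8); o[:,:560]=a[:,:,::-1]; o[:,570:1130]=cv2.resize(b[130:280,60:260,::-1],(560,420),interpolation=cv2.INTER_CUBIC)
cv2.imwrite("pics/c5.png",cv2.resize(o,(800,290)))
```

```text
7.7667 [ 530.12866258 -398.00435727  115.15892272] [-0.64002176 -0.15333133 -1.87085332] 9.739077671026498
```

View pics/c5.png

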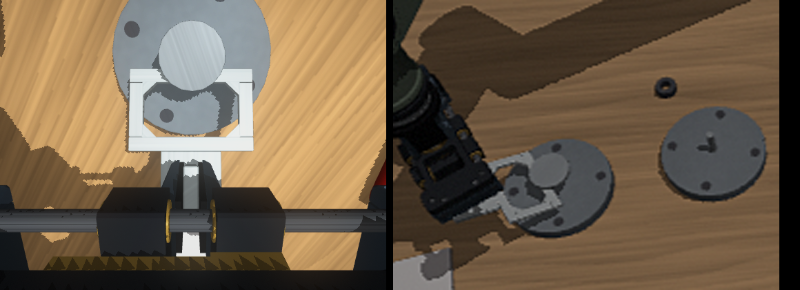

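The head is tilting the plate as planned (about 22° so far). I'll continue to about 50°.

Call:
jog_arm --deltas '[[[0.0048,0,-0.0043,0,0],[0.0097,0,-0.0084,0,0],[0.015,0,-0.012,0,0],[0.0204,0,-0.0153,0,0],[0.0261,0,-0.0181,0,0],[0.032,0,-0.0207,0,0],[0.038,0,-0.0228,0,0],[0.038,0,-0.0228,0,0]]]' --grip_force 4

```text
time_s: 8.53
ee_pos: [510.3, -364.6, 138.1]
ee_rot: [180.0, -0.0, 120.9]
force: [-0.2, 0.3, -0.7]
gripper_width: 9.6
```

Call:
jog_arm --deltas '[[[-0.005,0,0,0,0],[-0.015,0,0,0,0],[-0.03,0,-0.002,0,0],[-0.04,0,-0.015,0,0],[-0.04,0,-0.035,0,0],[-0.04,0,-0.05,0,0],[-0.04,0,-0.06,0,0],[-0.04,0,-0.06,0,0],[-0.04,0,-0.06,0,0]]]' --grip_force 10

```text
time_s: 9.28
ee_pos: [531.4, -400.4, 197.1]
ee_rot: [180.0, 0.0, 120.9]
force: [0.3, 0.3, -1.8]
gripper_width: 10.1
```

Run:
```python
from workcell import env
from h import *
import cv2
s=env.state();print(s['time_s'],s['ee_pos'],s['ee_rot'],s['force'],s['gripper_width'])
c1=[560.498,-448.697,76.98,120.92]
c2=apply(c1,[.0588,0,-.0376,0]);c3=apply(c2,[.038,0,-.0228,0]);print(apply(c3,[-.04,0,-.06,0]))
a=env.grab_frame("wrist"); b=env.grab_frame("scene")
cv2.imwrite("pics/w6.png",a[:,:,::-1])
cv2.imwrite("pics/s6.png",cv2.resize(b[110:260,60:260,::-1],None,fx=3.8,fy=3.8,interpolation=cv2.INTER_CUBIC))
```

```text
9.2833 [ 531.44575724 -400.35895955  197.05684104] [1.79990970e+02 7.33654596e-03 1.20906681e+02] [ 0.28268868  0.25325601 -1.78639995] 10.053752744674059
[ 531.31184586 -399.96909828  197.38        120.92      ]
```

View pics/w6.png

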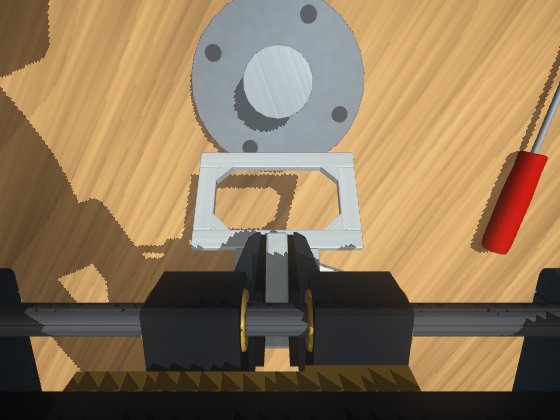

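View pics/s6.png

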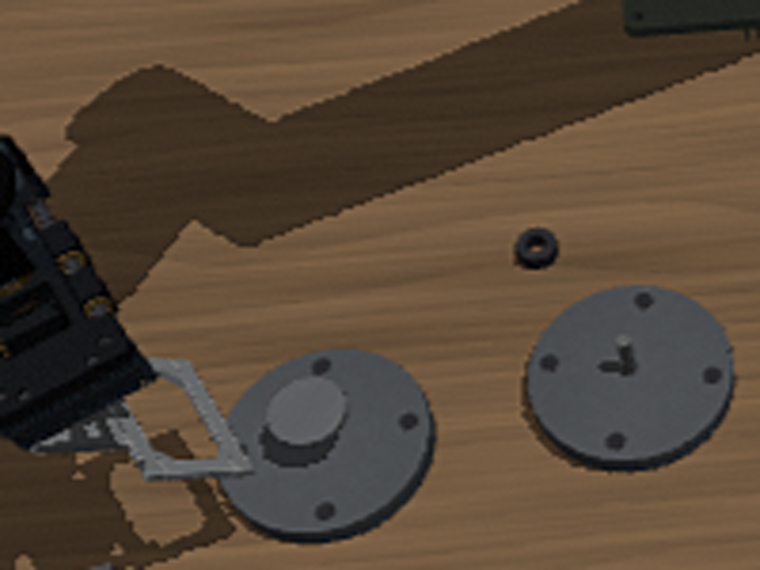

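```bash
cat >> h.py <<'E'
from scipy.optimize import least_squares
YAW=-59.08
def platepts(P,th,a,g,local,lat=0,yaw=YAW):
    y=np.radians(yaw);t=np.radians(th)
    u=np.array([np.cos(y),np.sin(y),0]);v=np.array([-np.sin(y),np.cos(y),0]);z=np.array([0,0,1.])
    ex=u*np.cos(t)+z*np.sin(t);ez=-u*np.sin(t)+z*np.cos(t)
    o=np.array(P)-a*ex-g*ez+lat*v
    return np.array([o+l[0]*ex+l[1]*v+l[2]*ez for l in local])
E
python3 - <<'E'
from workcell import env
from h import *
c=env.camera_params("wrist");s=env.camera_params("scene")
P=env.state()['ee_pos']+[0,0,2]
loc=[(-35,52,3),(-35,-52,3),(35,52,3),(35,-52,3)]
img=np.array([(201,153),(353,153),(191,249),(363,249)],float)
sl=[(-35,-52,3),(-35,52,3)]
si=None
f=lambda p:(proj(c,platepts(P,p[0],66,p[1],loc,p[2]))-img).ravel()
for t0 in (20,45,60):
    r=least_squares(f,[t0,36,0]);print(r.x,np.abs(r.fun).max())
g=lambda p:(proj(c,platepts(P,p[0],p[1],p[2],loc,p[3]))-img).ravel()
r=least_squares(g,[45,66,36,0]);print(r.x,r.fun.round(1))
th=r.x
for t in (40,45,50,r.x[0]):
  q=proj(s,platepts(P,t,66,36,[(-35,52,3),(-35,-52,3),(35,52,3),(-35,52,-3)]));q=(q-[60,110]+.5)*3.8-.5;print(t,q.round(0).tolist())
E
```

```text
[1.59126301e+01 4.68602442e+09 7.47520935e+06] 86.00010528275516
[1.59126302e+01 1.37776796e+10 2.19752121e+07] 86.0000201726167
[1.59126302e+01 5.75985193e+09 9.18692408e+06] 86.00002444224094
[1.66477819e+01 1.11699776e+06 8.69951430e+07 1.38725018e+05] [ 76.  48. -76.  48.  86. -48. -86. -48.]
40 [[265.0, 458.0], [197.0, 348.0], [156.0, 470.0], [261.0, 465.0]]
45 [[255.0, 468.0], [189.0, 358.0], [150.0, 473.0], [252.0, 475.0]]
50 [[245.0, 478.0], [179.0, 367.0], [143.0, 477.0], [241.0, 485.0]]
16.64778190652826 [[294.0, 409.0], [225.0, 299.0], [181.0, 450.0], [295.0, 415.0]]
```

Run:
```python
from workcell import env
from h import *
c=env.camera_params("wrist");s=env.camera_params("scene")
P=env.state()['ee_pos']+[0,0,2]
loc=[(-35,-52,3),(-35,52,3),(35,-52,3),(35,52,3)]
img=np.array([(201,153),(353,153),(191,249),(363,249)],float)
sl=[(-35,52,3),(-35,-52,3)]; si=np.array([uncrop(X,Y,3.8,60,110) for X,Y in [(252,468),(184,360)]])
f=lambda p:np.r_[(proj(c,platepts(P,p[0],66,p[1],loc,p[2]))-img).ravel(),(proj(s,platepts(P,p[0],66,p[1],sl,p[2]))-si).ravel()]
r=least_squares(f,[45,36,0]);print(r.x,r.fun.round(1))
f=lambda p:np.r_[(proj(c,platepts(P,p[0],p[3],p[1],loc,p[2]))-img).ravel(),(proj(s,platepts(P,p[0],p[3],p[1],sl,p[2]))-si).ravel()]
r=least_squares(f,[45,36,0,66]);print(r.x,r.fun.round(1))
```

```text
[43.58088116 41.91882636  1.7029522 ] [ 0.1 -0.2 -0.5 -0.1 -0.8  0.1  0.5  0.3  1.   1.6  1.3  0.8]
[43.29878367 42.16287755  1.70688695 65.71000861] [ 0.1 -0.3 -0.4 -0.2 -0.8  0.3  0.5  0.5  1.   1.5  1.3  0.7]
```

Call:
jog_arm --deltas '[[[0.008,0,0,0,0],[0.025,0,0,0,0],[0.045,0,0,0,0],[0.067,0,0,0,0],[0.086,0,0,0,0],[0.0975,0,0,0,0],[0.0975,0,0.006,0,0],[0.0975,0,0.02,0,0],[0.0975,0,0.035,0,0],[0.0975,0,0.05,0,0],[0.0975,0,0.062,0,0],[0.0975,0,0.0684,0,0],[0.0975,0,0.0684,0,0],[0.0975,0,0.0684,0,0]]]' --grip_force 10

```text
time_s: 10.55
ee_pos: [481.5, -316.7, 128.6]
ee_rot: [-180.0, -0.0, 120.9]
force: [0.1, -0.4, -1.3]
gripper_width: 9.6
```

Run:
```python
from workcell import env
from h import *
import cv2
s=env.state();print(s['time_s'],s['ee_pos'],s['force'],s['gripper_width'])
a=env.grab_frame("wrist"); b=env.grab_frame("scene")
cv2.imwrite("pics/w7.png",a[:,:,::-1])
cv2.imwrite("pics/s7.png",cv2.resize(b[130:280,60:260,::-1],None,fx=3.8,fy=3.8,interpolation=cv2.INTER_CUBIC))
```

```text
10.55 [ 481.48174656 -316.71169573  128.57940331] [ 0.0761075  -0.36068802 -1.33944807] 9.579115981011807
```

View pics/w7.png

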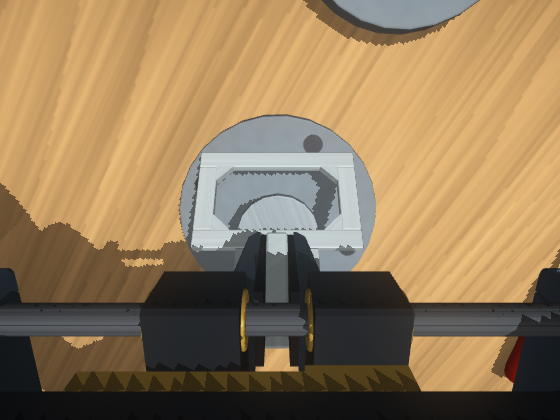

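View pics/s7.png

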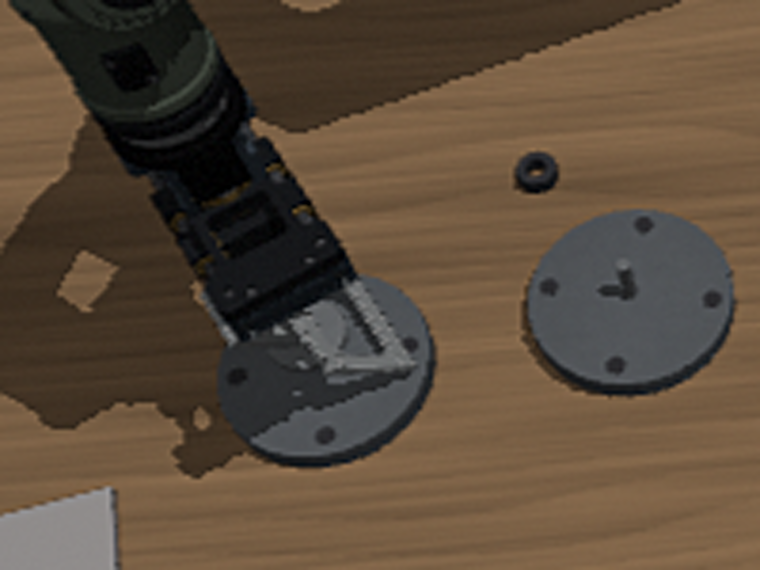

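The tilted eye now surrounds the head's −u edge, with the end rim below it: the head shows at (278,215) inside the eye in the wrist view. Next I'll slide the rim under the head towards the shank.

Call:
jog_arm --deltas '[[[-0.004,0,0,0,0],[-0.01,0,0,0,0],[-0.016,0,0,0,0],[-0.022,0,0,0,0],[-0.026,0,0,0,0],[-0.026,0,0,0,0],[-0.026,0,0,0,0]]]' --grip_force 6

```text
time_s: 11.23
ee_pos: [494.6, -338.8, 128.7]
ee_rot: [-180.0, -0.0, 120.9]
force: [0.4, 0.5, -1.4]
gripper_width: 10.2
```

Run:
```python
from workcell import env
from h import *
import cv2
s=env.state();print(s['time_s'],s['ee_pos'],s['force'],s['gripper_width'])
a=env.grab_frame("wrist"); b=env.grab_frame("scene")
cv2.imwrite("pics/w8.png",a[:,:,::-1])
cv2.imwrite("pics/s8.png",cv2.resize(b[150:270,90:250,::-1],None,fx=4.7,fy=4.7,interpolation=cv2.INTER_CUBIC))
```

```text
11.2333 [ 494.59539986 -338.83264103  128.7479116 ] [ 0.35030896  0.49286269 -1.41249983] 10.166432247549867
```

View pics/w8.png

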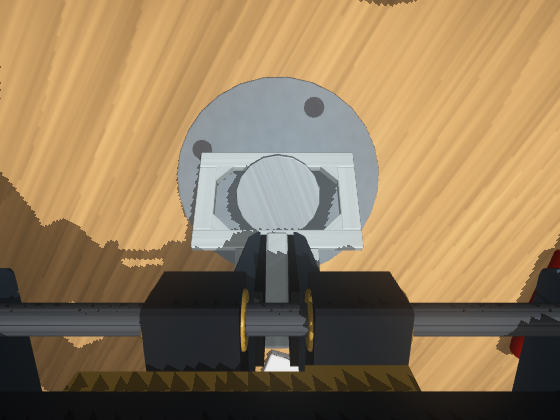

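View pics/s8.png

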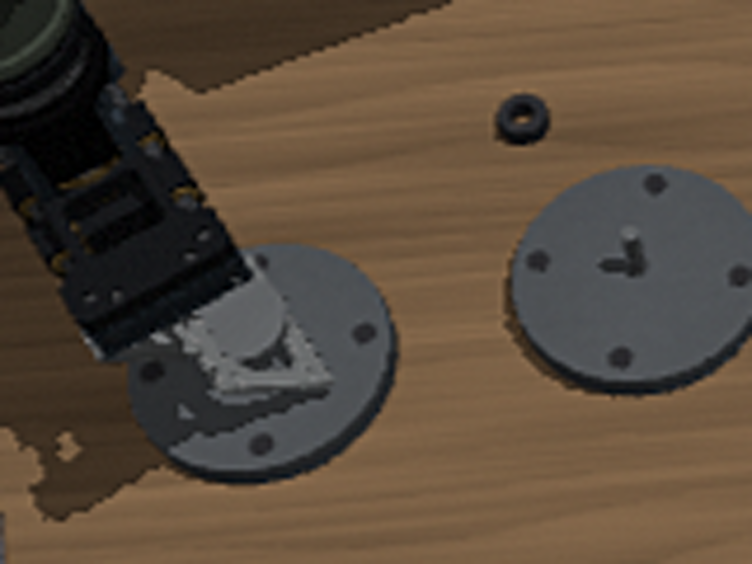

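The head now covers the end rim, with the rim near the shank. Next I'll pull the tab towards +u while lowering it, so that the shank levels the plate in a light grip.

Call:
jog_arm --deltas '[[[-0.004,0,0.001,0,0],[-0.008,0,0.002,0,0],[-0.0105,0,0.003,0,0],[-0.013,0,0.004,0,0],[-0.0153,0,0.005,0,0],[-0.0176,0,0.006,0,0],[-0.02,0,0.0072,0,0],[-0.0222,0,0.0085,0,0],[-0.0245,0,0.0098,0,0],[-0.0266,0,0.0111,0,0],[-0.0266,0,0.0111,0,0]]]' --grip_force 4

```text
time_s: 12.25
ee_pos: [508.4, -361.8, 117.4]
ee_rot: [-180.0, -0.0, 120.9]
force: [-0.4, 0.5, -1.6]
gripper_width: 10.1
```

Run:
```python
from workcell import env
from h import *
import cv2
s=env.state();print(s['time_s'],s['ee_pos'],s['ee_rot'],s['force'],s['gripper_width'])
a=env.grab_frame("wrist"); b=env.grab_frame("scene")
cv2.imwrite("pics/w9.png",a[:,:,::-1])
cv2.imwrite("pics/s9.png",cv2.resize(b[150:270,90:250,::-1],None,fx=4.7,fy=4.7,interpolation=cv2.INTER_CUBIC))
```

```text
12.25 [ 508.38269591 -361.77510603  117.43452374] [-1.79998885e+02 -2.55602925e-03  1.20912254e+02] [-0.41473237  0.45088712 -1.56978176] 10.130900091388602
```

View pics/w9.png

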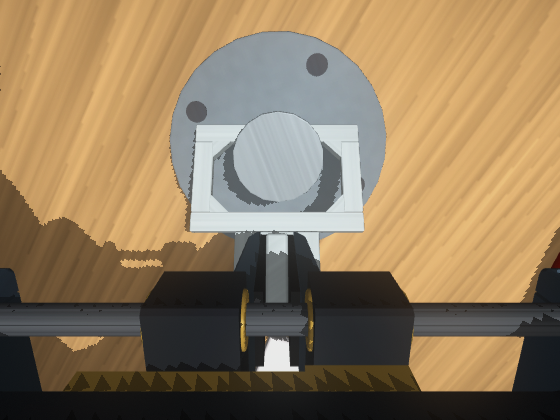

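View pics/s9.png

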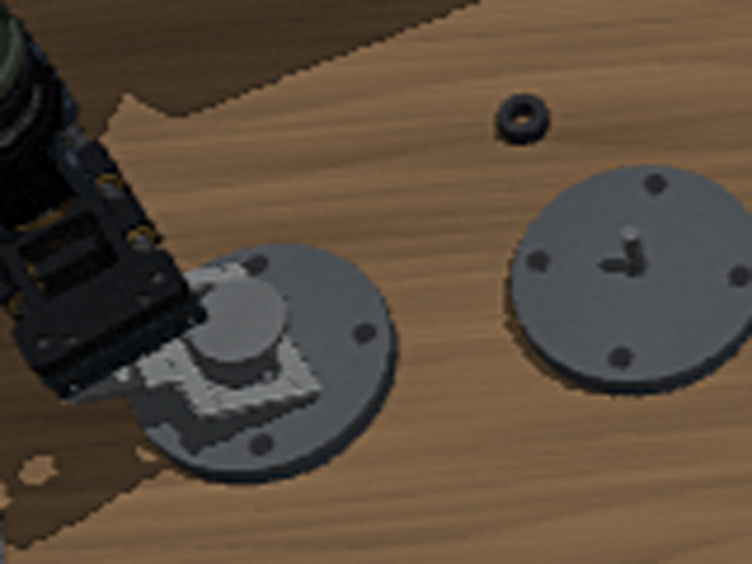

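Call:
jog_arm --deltas '[[[-0.0022,0,0.0014,0,0],[-0.0043,0,0.0029,0,0],[-0.0084,0,0.0059,0,0],[-0.0124,0,0.0093,0,0],[-0.0162,0,0.0128,0,0],[-0.0198,0,0.0165,0,0],[-0.0232,0,0.0203,0,0],[-0.0264,0,0.0244,0,0],[-0.0294,0,0.0286,0,0],[-0.0294,0,0.0286,0,0]]]' --grip_force 4

```text
time_s: 13.18
ee_pos: [523.3, -387.1, 87.9]
ee_rot: [-180.0, -0.0, 120.9]
force: [0.7, -0.5, -0.3]
gripper_width: 10.0
```

Run:
```python
from workcell import env
from h import *
import cv2
s=env.state();print(s['time_s'],s['ee_pos'],s['ee_rot'],s['force'],s['gripper_width'])
a=env.grab_frame("wrist"); b=env.grab_frame("scene")
cv2.imwrite("pics/w10.png",a[:,:,::-1])
cv2.imwrite("pics/s10.png",cv2.resize(b[150:270,90:250,::-1],None,fx=4.7,fy=4.7,interpolation=cv2.INTER_CUBIC))
```

```text
13.1833 [ 523.31135193 -387.05022014   87.94449791] [-1.79972125e+02 -4.65678593e-02  1.20911873e+02] [ 0.74550293 -0.51265995 -0.28603723] 10.024939703713098
```

View pics/w10.png

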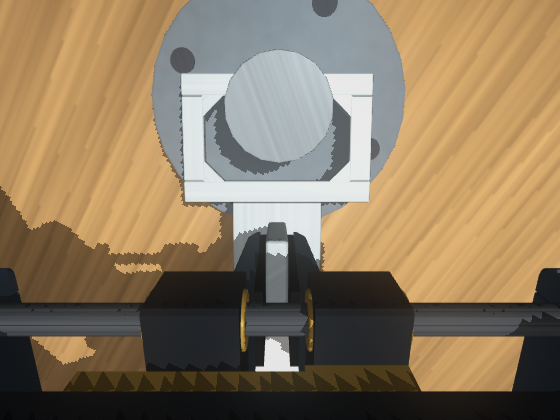

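View pics/s10.png

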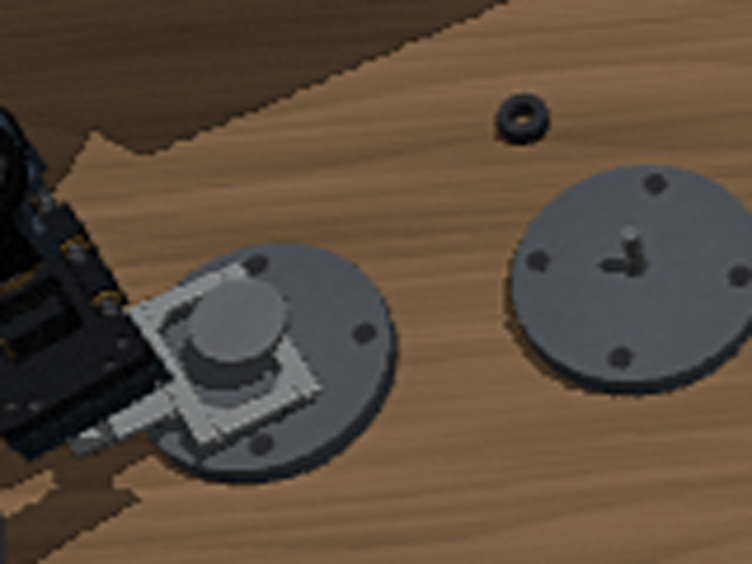

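Nearly level under the head. Lowering onto the foot and easing the rim off the shank.

Call:
jog_arm --deltas '[[[0.002,0,0.004,0,0],[0.004,0,0.009,0,0],[0.006,0,0.014,0,0],[0.008,0,0.019,0,0],[0.008,0,0.023,0,0],[0.008,0,0.026,0,0],[0.008,0,0.026,0,0],[0.008,0,0.026,0,0]]]' --grip_force 4

```text
time_s: 13.95
ee_pos: [519.0, -379.6, 62.8]
ee_rot: [-180.0, -0.1, 120.9]
force: [0.0, 0.1, -0.9]
gripper_width: 10.0
```

Call:
jog_arm --deltas '[[[0,0,0,0,0.012],[0,0,0,0,0.02],[0,0,0,0,0.03],[0,0,0,0,0.03],[0,0,0,0,0.03]]]'

```text
time_s: 14.37
ee_pos: [519.3, -379.8, 63.4]
ee_rot: [180.0, 0.0, 120.9]
force: [0.5, -0.2, -0.2]
gripper_width: 30.4
```

Run:
```python
from workcell import env
from h import *
import cv2
s=env.state();print(s['time_s'],s['ee_pos'],s['ee_rot'],s['force'],s['gripper_width'])
a=env.grab_frame("wrist"); b=env.grab_frame("scene")
cv2.imwrite("pics/w11.png",a[:,:,::-1])
cv2.imwrite("pics/s11.png",cv2.resize(b[150:270,90:250,::-1],None,fx=4.7,fy=4.7,interpolation=cv2.INTER_CUBIC))
```

```text
14.3667 [ 519.28408795 -379.84905915   63.39056129] [1.79989057e+02 1.05719654e-02 1.20918362e+02] [ 0.50418514 -0.1604699  -0.24294761] 30.446192270530457
```

View pics/w11.png

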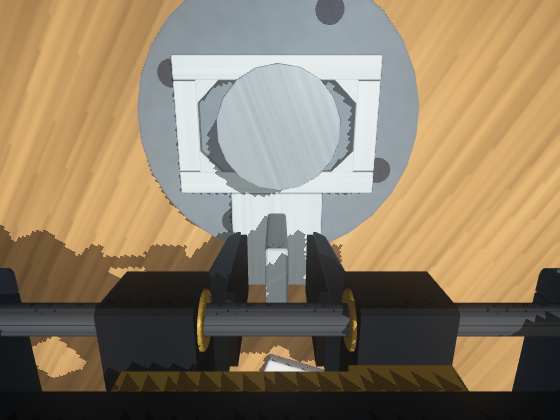

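View pics/s11.png

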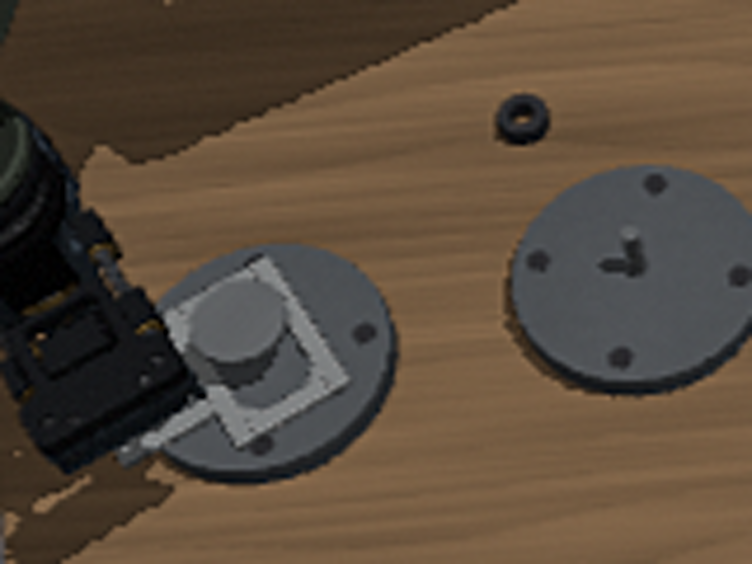

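Released and lying flat. Raising the arm clear of it.

Call:
jog_arm --deltas '[[[0,0,-0.01,0,0.04],[0,0,-0.03,0,0.04],[0,0,-0.06,0,0.04],[0,0,-0.09,0,0.04],[-0.03,0,-0.12,0,0.04],[-0.06,0,-0.14,0,0.04],[-0.09,0,-0.14,0,0.04],[-0.12,0,-0.14,0,0.04],[-0.12,0,-0.14,0,0.04],[-0.12,0,-0.14,0,0.04]]]'

```text
time_s: 15.3
ee_pos: [580.9, -483.5, 202.5]
ee_rot: [-180.0, -0.1, 120.9]
force: [0.2, 0.7, 0.8]
gripper_width: 39.9
```

Run:
```python
from workcell import env
from h import *
import cv2
s=env.state();print(s['time_s'],s['ee_pos'],s['force'],s['gripper_width'])
a=env.grab_frame("top"); b=env.grab_frame("scene")
cv2.imwrite("pics/t12.png",cv2.resize(a[150:270,140:450,::-1],None,fx=2.5,fy=2.5,interpolation=cv2.INTER_CUBIC))
cv2.imwrite("pics/s12.png",cv2.resize(b[150:270,90:250,::-1],None,fx=4.7,fy=4.7,interpolation=cv2.INTER_CUBIC))
```

```text
15.3 [ 580.91909456 -483.54231459  202.54364658] [0.20824732 0.66687666 0.79769276] 39.875559447716086
```

View pics/t12.png

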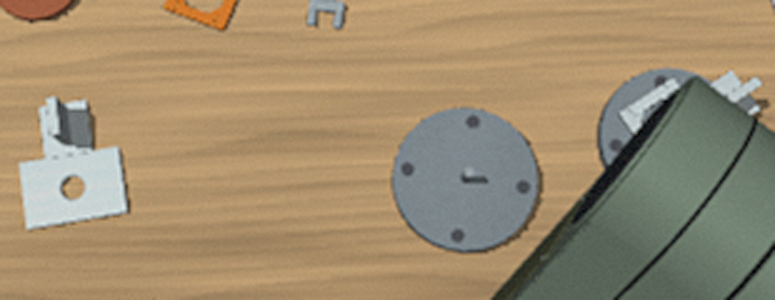

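View pics/s12.png

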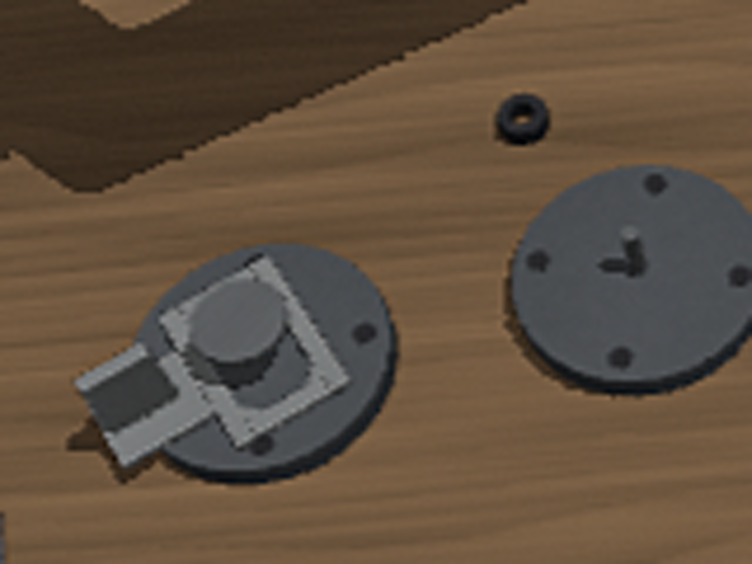

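Run:
```python
from workcell import env
from h import *
c=env.camera_params("scene")
img=[uncrop(X,Y,4.7,90,150) for X,Y in [(266,256),(350,380),(240,446),(160,320)]]
P=np.array([ray(c,*i,26) for i in img]);print(P.round(0).tolist(),P.mean(0)-[483,-320,0])
print("sides",[np.linalg.norm(P[i]-P[i-1]).round(0) for i in range(4)])
env.job_done()
```

```text
[[421.0, -319.0, 26.0], [509.0, -265.0, 26.0], [545.0, -324.0, 26.0], [458.0, -377.0, 26.0]] [ 0.08676481 -1.28006883 26.        ]
sides [np.float64(69.0), np.float64(104.0), np.float64(68.0), np.float64(101.0)]
the job is handed in; nothing more can be done
```

The latch plate is buttoned onto the headed foot and lies flat, with the stud through its eye under the head. I handed the job in at about 15.4 s of the 42 s allowed.

- **Method:** Gravity did not tilt the plate, even with the grip at 3 N. I slid its end rim under the head from the tab side and raised the tab, so the head edge tilted it to about 44°. I then went over the head, dipped the rim under the far side and slid it in. Pulling the tab against the shank while lowering levelled the plate, and I set it down and released it.
- **Position:** Assuming the plate lies flat on the foot, the scene camera puts the eye centre about 1.3 mm from the stud axis.
- **Flatness:** The frame measures 68–69 by 101–104 mm against the true 70 by 104 mm, which fits a plate lying flat.
- **Spare plate:** It looked unmoved in the last top view; I did not re-measure it.
- **Robot:** The arm was standing clear with only sensor noise on the wrist. The largest wrist force in the readings was about 7 N, during the grasp.
- **Disagreements:** In the last top view the arm hid most of the latch plate, so its final pose rests on the scene camera alone. The wrist and scene cameras differed by a few degrees on the tilt and a few millimetres on the grip height.

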